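# Pack the pigment jars and hold the chest open

### The arm

A 7-joint arm with a two-finger parallel gripper is mounted at the origin on the work surface. World frame = base frame: x ahead of the robot, y to its left, z up, the work surface at z = 0. Lengths are in mm, angles in rad, forces in N, time in s.
With the tool pointing down it reaches from about 400 to 850 mm from the base axis. Payload 10.4 kg.
Tool frame: the origin (TCP) lies between the finger pads; the fingertips stand 8 mm ahead of it and the grasp point (between the pads) lies 11 mm behind it; z points along the fingers, y is the line along which they close (so a half turn about z gives the same grasp; the last joint's range is limited). The gripper opens to 87 mm and grips with 3 to 60 N. Pads are 19 mm wide; open, the fingers measure 117 mm over their backs; the gripper's body (75 mm by 190 mm) begins 51 mm behind the grasp point.
Start: joints at [-1.198, 0.332, -0.065, 1.46, 0.022, 1.35, -0.088], TCP at [240.956, 576.708, 230.576] pointing down, gripper open.
Joint ranges: [-2.6, 2.6], [-0.5, 2.12], [-1.47, 1.34], [0.16, 2.42], [-1.27, 4.41], [0.06, 2.06], [-2.6, 2.6]. Speed limits (rad/s): [2.22, 2.22, 2.79, 2.79, 3.14, 3.14, 3.14].

### API

Orientations are given as a rotation vector (axis times angle).
In Python, from station import observe, camera, camera_info, finish_job gives the robot as it stands. The module is installed in compiled form; this text tells all that it offers.
- The arm moves only by the shell command python3 -m creep 'ROWS' [FORCE]. ROWS is JSON, a list of rows, each a list of 5 numbers: the shift along the world's x, y, z scaled (see below), then the turn about the world's z scaled (see below), then the opening, from 0 (shut) to 1 (fully open). In form: [[x, y, z, spin, jaw], ...]. A call has 1 to 10 rows; each row is the pose to reach, as a shift and turn from the pose commanded when the call began; what a row does not reach only later rows make up. The controller multiplies each number of a shift by 10 cm and each number of a turn by 60 degrees. A row lasts 1/12 s, in which the tool goes at most 41.7 mm and 7.16 degrees, less where a joint would pass 70% of its speed; a pose out of reach is approached as far as the arm can. A call with a number of a shift or a turn outside -1 to 1 is refused whole. A call with a gripper value outside its range is refused whole. The fingers move at their own pace and stop on an object; FORCE is the grip in N (left out, the last holds). Time passes only in rows, so rows that repeat a pose let the fingers close. It gives the time, the measured TCP pose, the force, the opening and the grip force at its end, in the units of the state.
- observe(): the state, without advancing time (a new reading comes with each control period).
- camera(name): name is "scene" or "top" or "wrist"; returns the picture (480x640x3 uint8, red, green, blue); there is no depth.
- camera_info(name): a dict with "fx", "fy", "cx", "cy" (pixels), "eye" and "orientation" of the camera in the world; the wrist camera has in their place "hand_eye" (4x4, takes a point from camera to tool coordinates, whose origin is the TCP and whose axes are the flange's). Camera axes: x right, y down, z forward; pixel columns grow to the right and rows downward; lengths in mm; the calibration is good to about 2 mm. A picture is of the moment at which its call begins: read the wrist's pose just before it. camera_info takes no time and is no camera call.
- finish_job(): hands the job in; it is judged then, once.
The state is a dict: "time": time; "qpos": joint angles; "dq": joint speeds; "tau": joint torques, N m; "tool_pos": TCP position; "eef_rot": TCP orientation; "force": force on the tool from outside, world axes, zero at the start; "wrist_torque": the same for the moment, N m; "gripper_width": finger opening in mm; "gripper_force": force on a finger pad.
Only numpy, scipy, OpenCV 4.12 (cv2) and the standard library are available. Lean on these libraries where they do the work, as an engineer would, in place of code of your own. Each camera call takes 0.05 s, during which the arm holds its last target. There are 200 camera calls.

### The job

Stand the two loose capped jars upright in the divided crate, each in an empty cell of its own beside the bottle that is already there, and let go of them. Then lift the lid of the wooden chest by its bar handle to 60 degrees open and hold it still at that angle, so that a colleague can lower the crate into the chest: the lid falls shut by itself, so finish while still holding it. Leave everything else where it is.

Things in the scene. Friction and masses are not known exactly. Their poses are not given: they have to be found in the camera images.
- jar_a_mid (a point): first loose jar: an upright amber cylinder, 38 mm in diameter and 80 mm tall with its black cap (the cap is as wide as the body), about 0.14 kg; this point is its centre, 40 mm above its underside; z is its own upward axis
- jar_b_mid (a point): second loose jar, the same as the first; this point is its centre, 40 mm above its underside
- bottle_mid (a point): small necked amber bottle, 36 mm in diameter and 88 mm tall, already standing in one cell of the crate, to stay there; this point is its centre, 44 mm above its underside
- crate: loose square wooden crate, 138 x 138 mm and 40 mm tall, 0.9 kg, open on top, with 6 mm walls, 6 mm floor and two crossing 6 mm dividers as tall as the walls: four cells, each 60 x 60 mm, with centres at x = +-33 mm, y = +-33 mm in its frame. Origin: centre of its underside; x and y along its sides. It may stand at any yaw, and which cell the bottle takes must be seen
- chest: fixed wooden chest, 200 mm (x) x 240 mm (y), 115 mm tall, with the lid on top. Origin: centre of its underside; its x axis points away from the robot, from the handle side to the hinge side; its y axis is along the hinge
- lid (a joint): angle of the chest's lid in rad: 0 closed, growing as it opens, 1.047 = 60 degrees, stop at 1.5. It is pulled shut by its weight and a weak spring at every angle (2.5 to 3 N at the bar when closed, about 2 N at 60 degrees) and never stays open by itself
- lid_bar (a point): middle of the lid's handle: a round steel bar 10 mm in diameter, free for 90 mm of its 100 mm, parallel to the hinge (chest y), standing 40 mm out in front of the lid's front edge in the plane of the lid, on a short arm at either end. The gap between bar and chest is open above and below (35 mm), so the bar can be pinched from above across chest x, and it may turn between the fingers as the lid swings. About 120 mm above the table when closed. Axes turn with the lid
- lid_hinge (a point): point on the hinge axis of the lid, in the middle of the chest's far rim, 115.5 mm above the table; the bar runs on a circle of 240 mm about it (the bar's centre lies 5 mm above the plane through the hinge when closed)
- tin: squat round metal tin, 62 mm across and 44 mm tall, among the jars; origin at the centre of its underside; to be left alone
- spoon: steel spoon, 150 mm long, lying flat before the chest, on the robot's side; origin on the tool itself, near its middle; to be left alone
- brush: paint brush, 180 mm long, lying flat to the right of the jars; origin on the tool itself, near its middle; to be left alone
- dish: white ceramic bowl, 90 mm across and 30 mm tall, to the left of the chest; origin at the centre of its underside; to be left alone
Things that resemble listed ones, but are neither listed nor needed, are in the scene too. What is shaped like the part that bears jar_b_mid but blue or yellow is not meant. Leave any blue look-alike of the part that bears bottle_mid alone.

How it is judged:
By the outcome, as a careful person would: the job done as asked, in the order asked, and still so for the second after the job is handed in, while the arm keeps its last pose, push and grip.
It also fails if it takes over 72 s, if anything falls off the work surface, if the arm or the gripper's body presses on something with over 40 N, if the wrist force passes 120 N, or if a joint passes its speed limit or range.

## Working session

There is one attempt and no reset: what is moved stays moved. The work goes in short steps, Python scripts to look and compute and a shell command to move; the robot and the scene stay as the last step left them, time stands still between calls to the robot, and variables do not carry over. Pictures are saved under pics/ and viewed, at most 10 in all, crops included, and the job is handed in when it is done.

```bash
mkdir -p pics
cat > h.py <<'E'
import numpy as np, cv2
from scipy.spatial.transform import Rotation as R
from station import observe, camera, camera_info
def pose(name,st=None):
    i=camera_info(name)
    K=np.array([[i['fx'],0,i['cx']],[0,i['fy'],i['cy']],[0,0,1.]])
    if name=='wrist':
        T=np.array(i['hand_eye']); st=st or observe(); Rt=R.from_rotvec(st['eef_rot']).as_matrix()
        return K,Rt@T[:3,:3],Rt@T[:3,3]+np.array(st['tool_pos'])
    o=np.array(i['orientation'])
    return K,(o if o.shape==(3,3) else R.from_rotvec(o).as_matrix()),np.array(i['eye'])
def ray(name,px,z,st=None):
    K,Rc,e=pose(name,st); d=Rc@np.linalg.solve(K,[px[0],px[1],1]); return e+d*(z-e[2])/d[2]
def proj(name,p,st=None):
    K,Rc,e=pose(name,st); c=K@(Rc.T@(np.array(p,float)-e)); return c[:2]/c[2]
def snap(name,f):
    im=camera(name)[:,:,::-1].copy(); cv2.imwrite('pics/'+f,im); return im
E
python3 - <<'E'
from h import *
print(observe()); print(camera_info('top'),camera_info('scene'),camera_info('wrist'))
snap('top','top0.png');snap('scene','scene0.png')
E
```

```text
{'time': 0.0, 'qpos': array([-1.1976048 ,  0.33289634, -0.06470659,  1.46096071,  0.02161612,
        1.34988414, -0.08851759]), 'dq': array([-0.00183586, -0.00070358, -0.0008176 ,  0.00045801, -0.0001381 ,
       -0.00018824,  0.00078069]), 'tau': array([-7.32843137e-05, -6.23242664e+01,  2.47024465e-02, -3.89897704e+01,
       -6.12985203e-02,  3.95453756e-02,  1.30033113e-04]), 'tool_pos': array([240.82137301, 576.32828035, 229.72940968]), 'eef_rot': array([-6.17596264e-01, -3.08007781e+00,  2.25813632e-03]), 'force': array([ 0.23871898,  0.78906371, -0.64969596]), 'wrist_torque': array([ 0.03561344,  0.01099856, -0.01102216]), 'gripper_force': 0.0, 'gripper_width': 87.31848133311057}
{'fx': 442.5062431598502, 'fy': 442.5062431598502, 'cx': 321.28377411262557, 'cy': 241.54773380512293, 'eye': array([ 484.63579914,    6.81337896, 1268.09057751]), 'orientation': array([-2.20690051,  2.17402713, -0.0780176 ])} {'fx': 573.3446744522137, 'fy': 573.3446744522137, 'cx': 316.20475645828435, 'cy': 231.22596984210602, 'eye': array([ 998.45528155, -788.26693273, 1102.33724363]), 'orientation': array([-2.34775965, -0.55182535,  0.2361758 ])} {'fx': 390.0913838474383, 'fy': 390.0913838474383, 'cx': 309.1910753449262, 'cy': 240.0968069482566, 'hand_eye': array([[-2.62947478e-04, -9.58960125e-01, -2.83540842e-01,
         7.84989632e+01],
       [ 9.99999911e-01, -1.58263562e-04, -3.92109327e-04,
        -7.73407547e-01],
       [ 3.31143026e-04, -2.83540920e-01,  9.58960081e-01,
        -1.54453544e+02],
       [ 0.00000000e+00,  0.00000000e+00,  0.00000000e+00,
         1.00000000e+00]])}
```

View pics/top0.png

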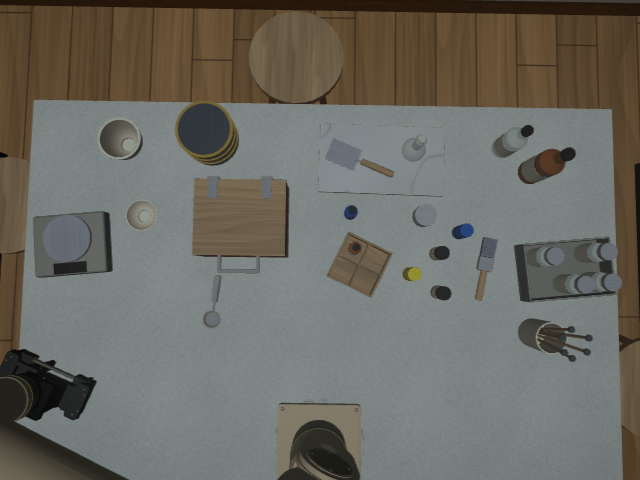

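View pics/scene0.png

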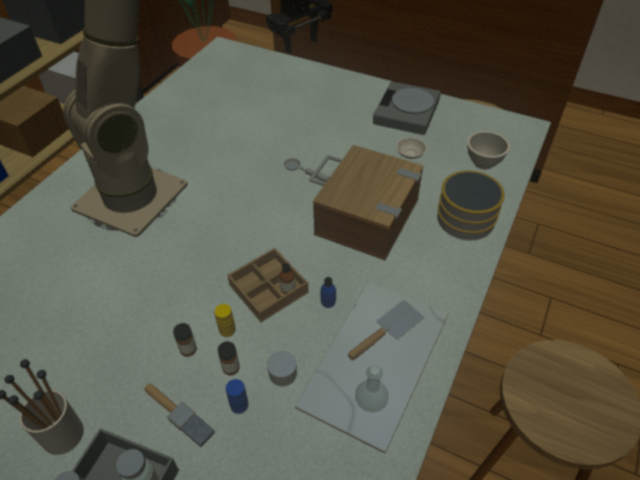

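Top view: the candidates for the jars are the black caps at (440,253) and (442,293). Also jar-shaped are yellow (414,274) and blue (463,230), and the blue bottle at (351,212) resembles the bottle. By the description, the two with black caps are the jars. The crate is at about (359,264) with the bottle in its top-left cell (355,247). The chest is at (240,218), its bar at (239,270).

Run:
```python
from h import *
t=cv2.imread('pics/top0.png'); s=cv2.imread('pics/scene0.png')
def blobs(m,off,z,amin=30):
    n,l,st,c=cv2.connectedComponentsWithStats(m.astype(np.uint8))
    for k in range(1,n):
        if st[k,4]>=amin: p=c[k]+off; print(p.round(1),st[k,4],ray('top',p,z)[:2].round(1))
g=t.max(2)
print('caps');x0,y0=425,240; c=t[y0:310,x0:460]; blobs(c.max(2)<75,(x0,y0),80)
print('jar yellow'); 
hsv=cv2.cvtColor(t,cv2.COLOR_BGR2HSV)
x0,y0=320,225
c=hsv[y0:305,x0:400]; m=((c[...,1]>55)&(c[...,0]<25)).astype(np.uint8)
m=cv2.morphologyEx(m,cv2.MORPH_CLOSE,np.ones((7,7)))
cn=max(cv2.findContours(m,0,1)[0],key=cv2.contourArea)+np.array([x0,y0]); r=cv2.minAreaRect(cn); print('crate',r)
for q in cv2.boxPoints(r): print(q,ray('top',q,40)[:2].round(1))
cc=ray('top',r[0],40);print(cc)
c=hsv[170:265,185:295]; m=((c[...,1]>55)&(c[...,0]<25)).astype(np.uint8)
cn=max(cv2.findContours(cv2.morphologyEx(m,3,np.ones((9,9))),0,1)[0],key=cv2.contourArea)+np.array([185,170]); r=cv2.minAreaRect(cn); print('chest',r)
for q in cv2.boxPoints(r): print(q,ray('top',q,120)[:2].round(1))
a=np.hstack([cv2.resize(t[165:305,185:295],None,fx=4,fy=4,interpolation=2),cv2.resize(t[165:305,320:500][:, :],None,fx=2.0,fy=4,interpolation=2)])
A=cv2.resize(t[200:310,180:490],None,fx=2.58,fy=2.58,interpolation=2); B=cv2.resize(s[240:420,120:340],None,fx=1.6,fy=1.6,interpolation=2)
o=np.zeros((A.shape[0]+B.shape[0],800,3),np.uint8); o[:A.shape[0],:A.shape[1]]=A[:,:800]; o[A.shape[0]:,:B.shape[1]]=B
cv2.imwrite('pics/crop1.png',o);print(o.shape)
```

```text
caps
[440.8 252.5] 185 [ 538.4 -321. ]
[441.7 292.2] 204 [ 432.2 -323. ]
jar yellow
crate ((359.4000549316406, 264.20001220703125), (49.19349670410156, 49.19349670410156), 26.56505012512207)
[326.40005 275.2    ] [472.5 -14.7]
[348.40005 231.20001] [595.7 -74.3]
[392.40005 253.20001] [ 536.2 -197.3]
[370.40005 297.2    ] [ 413.8 -137. ]
[ 504.296417   -105.82852218   40.        ]
chest ((240.0, 217.5), (77.0, 96.0), 90.0)
[192. 179.] [719.4 342.3]
[288. 179.] [723.5  90.9]
[288. 256.] [521.5  87. ]
[192. 256.] [517.8 335.5]
(572, 800, 3)
```

View pics/crop1.png

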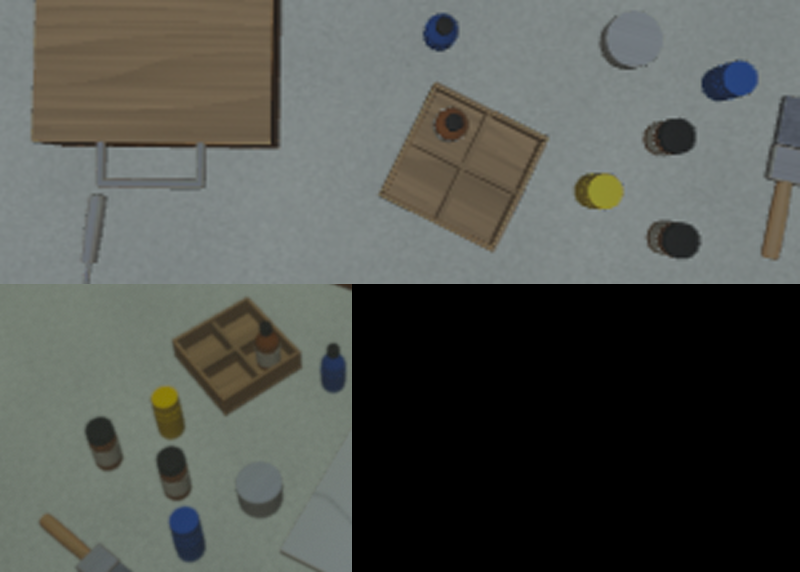

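The crop confirms it: two amber jars with white labels and black caps, blue and yellow look-alikes left out. The amber bottle is in the crate's far-left cell. The plan is to carry the jars to the cells on either side of the bottle, closing the fingers along the crate's diagonal.

```bash
python3 -m creep '[[0.5,-0.5,0,-0.1,0.75],[1,-1,0,-0.2,0.75],[1,-1,0,-0.2,0.75],[1,-1,0,-0.2,0.75]]' 10
python3 -m creep '[[0.5,-0.5,0,-0.1,0.75],[0.9,-1,0,-0.2,0.75],[0.9,-1,0,-0.2,0.75],[0.9,-1,0,-0.2,0.75]]'
python3 - <<'E'
from h import *
o=observe(); y=R.from_rotvec(o['eef_rot']).as_matrix()[:,1]; print(o['time'],np.degrees(np.arctan2(y[1],y[0])))
E
```

```text
time: 0.43
tool_pos: [346.0, 471.7, 230.4]
eef_rot: [0.946, 2.993, -0.002]
force: [1.1, -0.5, 0.2]
gripper_width: 69.3
gripper_force: 0.0
time: 0.77
tool_pos: [436.1, 369.9, 230.5]
eef_rot: [1.257, 2.876, -0.002]
force: [1.6, -0.5, 0.1]
gripper_width: 65.6
gripper_force: 0.0
0.7667 42.78919667291014
```

```bash
python3 -m creep '[[0,-0.4,0,-0.1,0.75],[0,-0.8,0,-0.2,0.75],[0,-1,0,-0.2,0.75]]'
python3 -m creep '[[0,-0.4,0,-0.1,0.75],[0,-0.8,0,-0.2,0.75],[0,-1,0,-0.2,0.75]]'
for i in 1 2 3 4; do :; done
python3 -m creep '[[0,-0.4,0,0,0.75],[0,-0.8,0,0,0.75],[0,-1,0,0,0.75]]'
python3 -m creep '[[0,-0.4,0,0,0.75],[0,-0.8,0,0,0.75],[0,-1,0,0,0.75]]'
python3 -m creep '[[0,-0.4,0,0,0.75],[0,-0.8,0,0,0.75],[0,-1,0,0,0.75]]'
python3 -m creep '[[0,-0.4,0,0,0.75],[0,-0.8,0,0,0.75],[0,-1,0,0,0.75]]'
python3 -m creep '[[0,-0.4,0,0,0.75],[0,-0.8,0,0,0.75],[0,-1,0,0,0.75],[0,-1,0,0,0.75],[0,-1,0,0,0.75]]'
python3 - <<'E'
from h import *
o=observe(); y=R.from_rotvec(o['eef_rot']).as_matrix()[:,1]; print(o['time'],np.degrees(np.arctan2(y[1],y[0])),o['qpos'])
im=snap('wrist','w1.png')
m=(im.max(2)<70).astype(np.uint8); n,l,s,c=cv2.connectedComponentsWithStats(m)
for k in range(1,n):
    if s[k,4]>150: print(c[k].round(1),s[k],ray('wrist',c[k],80,o)[:2].round(1))
for p in [(432,-323,80),(538,-321,80)]: print(proj('wrist',p,o))
E
```

```text
time: 1.02
tool_pos: [431.5, 272.1, 230.2]
eef_rot: [1.553, 2.73, -0.002]
force: [0.5, -1.1, -0.1]
gripper_width: 65.2
gripper_force: 0.0
time: 1.27
tool_pos: [431.0, 172.2, 230.4]
eef_rot: [1.83, 2.553, -0.001]
force: [0.6, -0.5, -0.1]
gripper_width: 65.9
gripper_force: 0.0
time: 1.52
tool_pos: [430.6, 72.3, 230.5]
eef_rot: [1.822, 2.56, -0.001]
force: [1.3, -0.1, 1.3]
gripper_width: 65.1
gripper_force: 0.0
time: 1.77
tool_pos: [430.4, -27.7, 230.6]
eef_rot: [1.822, 2.559, -0.0]
force: [0.8, 0.0, 0.0]
gripper_width: 65.6
gripper_force: 0.0
time: 2.02
tool_pos: [430.1, -127.7, 230.7]
eef_rot: [1.821, 2.559, -0.0]
force: [0.4, -0.2, -0.5]
gripper_width: 65.1
gripper_force: 0.0
time: 2.27
tool_pos: [429.9, -227.7, 230.9]
eef_rot: [1.82, 2.559, -0.001]
force: [0.1, 0.2, 0.5]
gripper_width: 65.1
gripper_force: 0.0
time: 2.68
tool_pos: [430.3, -324.2, 230.1]
eef_rot: [-1.82, -2.56, 0.002]
force: [-0.5, -0.3, 0.7]
gripper_width: 65.1
gripper_force: 0.0
2.6833 19.187613765863095 [-0.2443079   0.17914143  0.91041605  1.72918838 -0.14490614  1.30536659
  1.03155378]
[419.2  56.9] [ 364    0  112  117 1532] [ 462.6 -181.5]
[505.6  31.3] [ 479    0   56   99 1206] [ 513.2 -146.5]
[530.7   9.3] [513   0  43  21 596] [ 523.2 -128.5]
[565.1  10.2] [539   0  53  43 471] [ 546.  -121.2]
[630.6  32.1] [619   9  21  43 686] [ 596.3 -118.2]
[307.1 229.6] [ 286  207   44   47 1633] [ 428.7 -328.5]
[501.2 250.7] [492 231  20  43 474] [ 584.8 -293.1]
[428.9 266.6] [ 403  244   51   46 1685] [ 534.6 -325.3]
[311.3 396.5] [    0   278   640   202 84738] [ 484.4 -478. ]
[313.27171419 224.66040387]
[434.82926937 263.2775399 ]
```

View pics/w1.png

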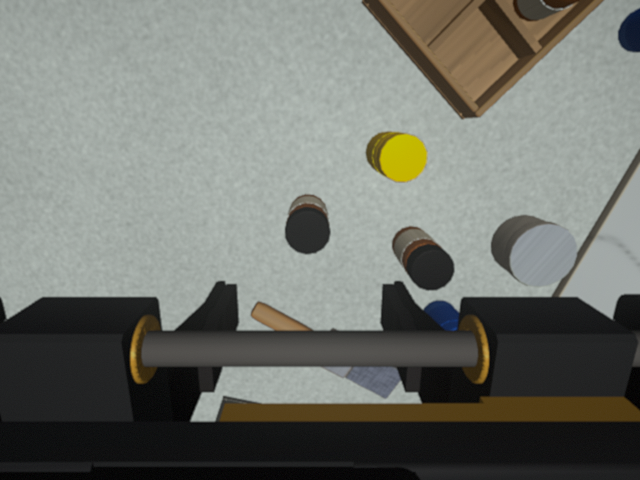

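Wrist view: the cap of jar A is at (307,229) and of jar B at (429,266), both amber under black caps, and they agree with the top view to about 4 mm. Descending on A.

```bash
python3 -m creep '[[0,-0.03,-0.4,0,0.75],[0,-0.03,-0.8,0,0.75],[0,-0.03,-1,0,0.75]]'
python3 -m creep '[[0,0,-0.3,0,0.75],[0,0,-0.6,0,0.75],[0,0,-0.8,0,0.75],[0,0,-0.8,0,0.75],[0,0,-0.8,0,0.4],[0,0,-0.8,0,0.3],[0,0,-0.8,0,0.3],[0,0,-0.8,0,0.3]]' 15
python3 -m creep '[[0,0,0,0,0.3],[0,0,0,0,0.3],[0,0,0.2,0,0.3],[0,0,0.6,0,0.3],[0,0,1,0,0.3],[0,0,1,0,0.3]]'
```

```text
time: 2.98
tool_pos: [430.3, -323.3, 126.9]
eef_rot: [-1.812, -2.562, -0.001]
force: [-0.5, 0.8, -0.5]
gripper_width: 64.9
gripper_force: 0.0
time: 3.65
tool_pos: [431.9, -326.4, 52.0]
eef_rot: [1.815, 2.561, 0.002]
force: [0.2, -0.0, 0.1]
gripper_width: 46.4
gripper_force: 0.0
time: 4.15
tool_pos: [433.2, -328.9, 157.3]
eef_rot: [1.814, 2.554, 0.003]
force: [0.1, -1.2, -0.3]
gripper_width: 37.8
gripper_force: 15.0
```

```bash
python3 -m creep '[[0,0.35,0.1,0,0.3],[0.1,0.7,0.2,0,0.3],[0.15,1,0.3,0,0.3]]'
python3 -m creep '[[0.1,0.35,0,0,0.3],[0.2,0.7,0,0,0.3],[0.25,1,0,0,0.3]]'
python3 -m creep '[[0.08,0.3,0,0,0.3],[0.17,0.65,0,0,0.3],[0.17,0.65,0,0,0.3],[0.17,0.65,0,0,0.3],[0.17,0.65,0,0,0.3]]'
python3 - <<'E'
from h import *
o=observe(); print(o['time'],o['tool_pos'],o['gripper_width'])
im=snap('wrist','w2.png')
c0=np.array([504.3,-105.8]);u=np.array([.90,-.436]);v=np.array([.436,.90])
for n,p in dict(A=-u+v,B=u+v,C=u-v,D=-u-v).items():
    q=c0+69*p; s=proj('wrist',(*q,40),o); print(n,q,s.round()); cv2.circle(im,tuple(int(k) for k in s),4,(0,0,255),1)
cv2.imwrite('pics/w2a.png',im)
E
```

```text
time: 4.4
tool_pos: [446.0, -224.8, 180.9]
eef_rot: [-1.818, -2.562, -0.001]
force: [1.2, 1.1, -0.9]
gripper_width: 38.0
gripper_force: 15.0
time: 4.65
tool_pos: [471.7, -123.6, 181.0]
eef_rot: [1.815, 2.563, 0.002]
force: [0.7, 0.3, -0.6]
gripper_width: 37.9
gripper_force: 15.0
time: 5.07
tool_pos: [487.8, -61.9, 180.6]
eef_rot: [1.817, 2.563, -0.0]
force: [0.0, 0.0, -0.6]
gripper_width: 37.8
gripper_force: 15.0
5.0667 [487.7580959  -61.87912219 180.56197064] 37.76493014199286
A [472.284 -13.616] [312. 162.]
B [596.484 -73.784] [431. 284.]
C [ 536.316 -197.984] [311. 386.]
D [ 412.116 -137.816] [192. 284.]
```

View pics/w2a.png

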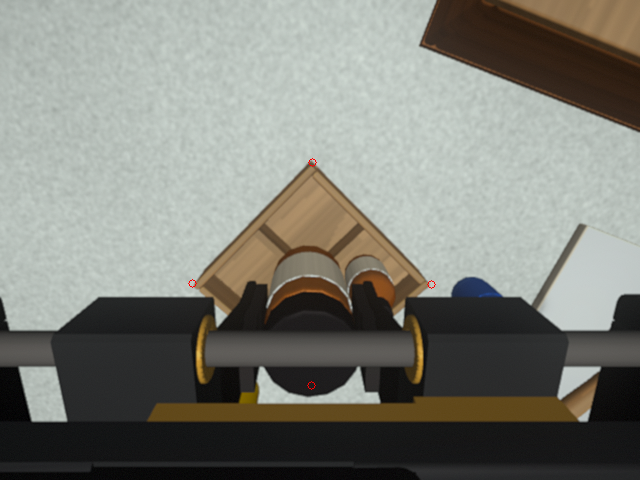

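Wrist view: the crate's corners lie on the predicted marks to within 3 px, with the jar held over the left cell. Lowering it in.

```bash
python3 -m creep '[[0,-0.015,-0.4,0,0.3],[0,-0.015,-0.8,0,0.3],[0,-0.015,-1,0,0.3],[0,-0.015,-1,0,0.3],[0,-0.015,-1,0,0.3]]'
python3 -m creep '[[0,0,-0.1,0,0.3],[0,0,-0.16,0,0.3],[0,0,-0.2,0,0.3],[0,0,-0.22,0,0.3],[0,0,-0.22,0,0.3]]'
```

```text
time: 5.53
tool_pos: [487.4, -64.2, 80.6]
eef_rot: [-1.82, -2.56, 0.003]
force: [1.0, -0.3, -1.2]
gripper_width: 37.8
gripper_force: 15.0
time: 5.95
tool_pos: [488.0, -62.7, 58.5]
eef_rot: [1.817, 2.563, 0.0]
force: [0.2, 0.1, -1.9]
gripper_width: 37.3
gripper_force: 15.0
```

```bash
python3 -m creep '[[0,0,-0.01,0,0.3],[0,0,-0.01,0,0.3],[0,0,-0.01,0,0.62],[0,0,-0.01,0,0.62],[0,0,-0.01,0,0.62],[0,0,-0.01,0,0.62],[0,0,-0.01,0,0.62],[0,0,-0.01,0,0.62]]'
python3 -m creep '[[0,0,0.1,0,0.62],[0,0,0.3,0,0.62],[0,0,0.7,0,0.62],[0,0,1,0,0.62],[0,0,1,0,0.62]]'
```

```text
time: 6.62
tool_pos: [488.0, -62.8, 57.6]
eef_rot: [1.817, 2.563, 0.0]
force: [-1.1, -0.3, 0.1]
gripper_width: 53.6
gripper_force: 0.0
time: 7.03
tool_pos: [490.9, -63.4, 163.7]
eef_rot: [1.815, 2.557, 0.009]
force: [1.7, 0.8, 0.4]
gripper_width: 53.8
gripper_force: 0.0
```

```bash
python3 -m creep '[[0.1,-0.35,0,0,0.75],[0.15,-0.7,0,0,0.75],[0.2,-1,0,0,0.75]]'
python3 -m creep '[[0.1,-0.35,0,0,0.75],[0.15,-0.7,0,0,0.75],[0.2,-1,0,0,0.75]]'
python3 -m creep '[[0.05,-0.3,0,0,0.75],[0.08,-0.62,0,0,0.75],[0.08,-0.62,0,0,0.75],[0.08,-0.62,0,0,0.75],[0.08,-0.62,0,0,0.75]]'
python3 - <<'E'
from h import *
o=observe(); print(o['tool_pos'])
im=snap('wrist','w3.png')
m=(im.max(2)<70).astype(np.uint8); n,l,s,c=cv2.connectedComponentsWithStats(m)
for k in range(1,n):
    if s[k,4]>1000: print(c[k].round(1),s[k],ray('wrist',c[k],80,o)[:2].round(1))
t=snap('top','top1.png')
cv2.imwrite('pics/top1c.png',cv2.resize(t[225:305,320:480],None,fx=4,fy=4,interpolation=2))
E
```

```text
time: 7.28
tool_pos: [508.3, -164.5, 158.7]
eef_rot: [1.815, 2.562, 0.001]
force: [0.7, -0.1, 0.0]
gripper_width: 63.0
gripper_force: 0.0
time: 7.53
tool_pos: [528.0, -265.1, 158.3]
eef_rot: [1.817, 2.562, -0.0]
force: [0.3, 0.5, 0.3]
gripper_width: 64.7
gripper_force: 0.0
time: 7.95
tool_pos: [536.0, -324.4, 157.8]
eef_rot: [-1.817, -2.562, -0.0]
force: [0.4, 0.5, -0.3]
gripper_width: 65.4
gripper_force: 0.0
[ 535.99232527 -324.42158043  157.81914132]
[313.1 254.9] [ 286  225   56   60 2708] [ 537.6 -324.6]
[311.  396.3] [    0   282   640   198 85076] [ 571.2 -424.1]
```

View pics/top1c.png

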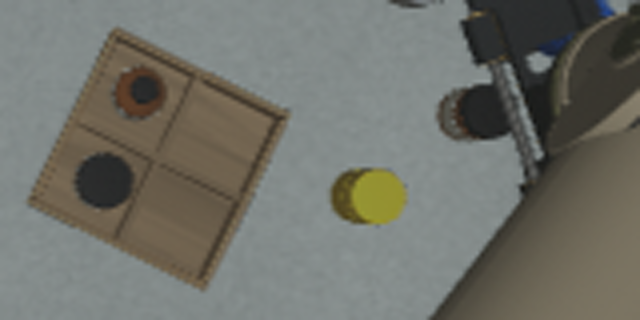

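The top crop shows jar A upright in the left cell (cap at crop (104,180)), with the bottle at (142,90) and the crate not moved. The gripper is above jar B.

```bash
python3 -m creep '[[0,0,-0.3,0,0.75],[0,0,-0.6,0,0.75],[0,0,-0.9,0,0.75],[0,0,-0.9,0,0.75]]'
python3 -m creep '[[0,0,-0.17,0,0.75],[0,0,-0.17,0,0.75],[0,0,-0.17,0,0.4],[0,0,-0.17,0,0.3],[0,0,-0.17,0,0.3],[0,0,-0.17,0,0.3],[0,0,-0.17,0,0.3],[0,0,-0.17,0,0.3]]' 15
python3 -m creep '[[0,0,0,0,0.3],[0,0,0.2,0,0.3],[0,0,0.6,0,0.3],[0,0,1,0,0.3],[0,0,1,0,0.3]]'
python3 -m creep '[[0,0.35,0.1,0,0.3],[0,0.7,0.2,0,0.3],[-0.1,1,0.2,0,0.3]]'
python3 -m creep '[[-0.05,0.35,0,0,0.3],[-0.08,0.73,0,0,0.3],[-0.08,0.73,0,0,0.3],[-0.08,0.73,0,0,0.3],[-0.08,0.73,0,0,0.3]]'
```

```text
time: 8.38
tool_pos: [533.9, -321.1, 62.5]
eef_rot: [-1.81, -2.558, 0.001]
force: [-0.9, 1.6, -1.3]
gripper_width: 64.9
gripper_force: 0.0
time: 9.05
tool_pos: [536.5, -324.9, 51.3]
eef_rot: [1.816, 2.562, 0.001]
force: [1.0, 0.4, 4.6]
gripper_width: 37.6
gripper_force: 15.0
time: 9.47
tool_pos: [538.2, -327.4, 157.9]
eef_rot: [1.813, 2.554, 0.002]
force: [0.2, -1.8, -1.7]
gripper_width: 37.7
gripper_force: 15.0
time: 9.72
tool_pos: [527.5, -223.1, 171.7]
eef_rot: [1.815, 2.562, 0.001]
force: [0.7, 0.8, -0.6]
gripper_width: 37.5
gripper_force: 15.0
time: 10.13
tool_pos: [517.8, -151.9, 170.5]
eef_rot: [1.817, 2.563, 0.0]
force: [-0.6, -0.5, -0.2]
gripper_width: 37.6
gripper_force: 15.0
```

```bash
python3 -m creep '[[0.01,0.005,-0.4,0,0.3],[0.01,0.005,-0.8,0,0.3],[0.01,0.005,-0.9,0,0.3],[0.01,0.005,-0.9,0,0.3],[0.01,0.005,-0.9,0,0.3]]'
python3 -m creep '[[0,0,-0.1,0,0.3],[0,0,-0.16,0,0.3],[0,0,-0.2,0,0.3],[0,0,-0.22,0,0.3],[0,0,-0.22,0,0.3]]'
python3 -m creep '[[0,0,-0.01,0,0.3],[0,0,-0.01,0,0.3]]'
```

```text
time: 10.55
tool_pos: [519.0, -152.8, 81.5]
eef_rot: [1.82, 2.561, -0.002]
force: [1.5, -0.7, -2.0]
gripper_width: 37.6
gripper_force: 15.0
time: 10.97
tool_pos: [518.9, -151.2, 58.4]
eef_rot: [-1.817, -2.563, 0.0]
force: [0.4, 1.0, -1.3]
gripper_width: 37.5
gripper_force: 15.0
time: 11.13
tool_pos: [519.1, -151.3, 57.8]
eef_rot: [1.817, 2.563, 0.0]
force: [-0.1, 0.2, -1.5]
gripper_width: 37.8
gripper_force: 15.0
```

```bash
python3 -m creep '[[0,0,0,0,0.62],[0,0,0,0,0.62],[0,0,0,0,0.62],[0,0,0,0,0.62],[0,0,0,0,0.62],[0,0,0.1,0,0.62],[0,0,0.3,0,0.62],[0,0,0.7,0,0.62],[0,0,1,0,0.62],[0,0,1,0,0.62]]'
python3 -m creep '[[0,0.3,0.3,-0.1,0.62],[-0.1,0.6,0.6,-0.2,0.62],[-0.2,1,0.7,-0.3,0.5],[-0.2,1,0.7,-0.3,0.5]]'
python3 -m creep '[[0,0.35,0,0,0.5],[0,0.7,0,0,0.5],[-0.1,1,0,0,0.5]]'
python3 -m creep '[[0,0.35,0,0,0.5],[-0.1,0.7,0,0,0.5],[-0.1,1,0,0,0.5]]'
python3 -m creep '[[0,0.3,0,0,0.3],[0,0.6,0,0,0.3],[0,0.6,0,0,0.3],[0,0.6,0,0,0.3],[0,0.6,0,0,0.3]]'
python3 - <<'E'
from h import *
o=observe(); y=R.from_rotvec(o['eef_rot']).as_matrix()[:,1]; print(o['time'],o['tool_pos'],np.degrees(np.arctan2(y[1],y[0])),o['gripper_width'])
for p in [(219,270.9),(239,270.9),(259,270.9)]: print(ray('top',p,120).round(1))
w=snap('wrist','w4.png'); t=snap('top','top2.png')
cv2.imwrite('pics/w4c.png',np.vstack([w[:300],cv2.resize(t[165:305,180:400],(640,300),interpolation=2)[:300]]))
E
```

```text
time: 11.97
tool_pos: [521.7, -152.7, 163.9]
eef_rot: [1.814, 2.556, 0.007]
force: [1.3, -0.6, 0.0]
gripper_width: 53.8
gripper_force: 0.0
time: 12.3
tool_pos: [499.1, -49.1, 229.8]
eef_rot: [2.2, 2.241, 0.004]
force: [0.3, 0.2, -0.1]
gripper_width: 47.8
gripper_force: 0.0
time: 12.55
tool_pos: [489.4, 50.9, 228.6]
eef_rot: [2.195, 2.247, 0.003]
force: [0.4, 0.9, 0.0]
gripper_width: 44.1
gripper_force: 0.0
time: 12.8
tool_pos: [477.6, 150.8, 228.4]
eef_rot: [-2.194, -2.247, -0.001]
force: [0.6, 0.3, 0.6]
gripper_width: 43.7
gripper_force: 0.0
time: 13.22
tool_pos: [479.2, 207.8, 228.0]
eef_rot: [2.196, 2.246, -0.0]
force: [-0.5, 0.1, -0.7]
gripper_width: 27.1
gripper_force: 0.0
13.2167 [479.17082625 207.76770173 227.95052665] 1.2765749831119055 27.10952062907433
[480.3 264.5 120. ]
[481.1 212.8 120. ]
[481.8 161.2 120. ]
```

View pics/w4c.png

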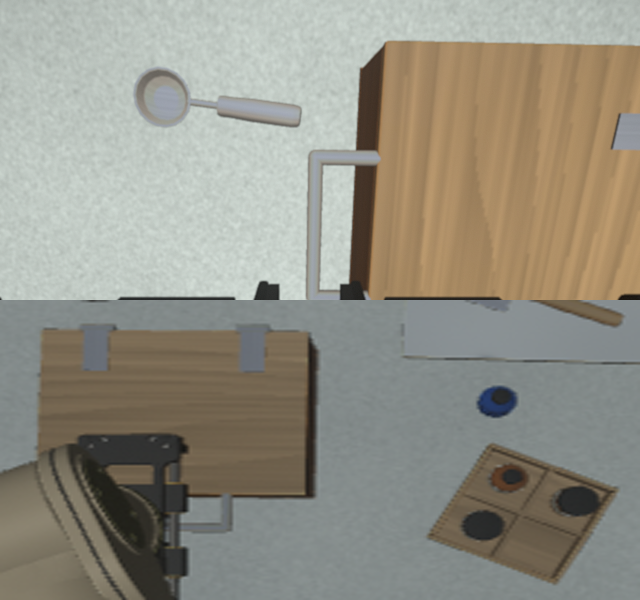

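Both jars now stand in the cells on either side of the bottle. In the wrist view the bar runs from (315,157) to (313,295), with the chest edge at about (362,…). Measuring the bar.

Run:
```python
from h import *
o=observe(); w=cv2.imread('pics/w4.png')
for p in [(315,157),(314,225),(313,290),(381,157),(384,42)]: print(p,ray('wrist',p,120,o).round(1))
for p in [(193,256.5),(287,257),(213.5,178),(271,178)]: print(p,ray('top',p,120).round(1))
```

```text
(315, 157) [481.1 264.3 120. ]
(314, 225) [481.6 218.  120. ]
(313, 290) [482.  169.1 120. ]
(381, 157) [524.7 265.2 120. ]
(384, 42) [521.5 333.9 120. ]
(193, 256.5) [516.5 332.8 120. ]
(287, 257) [518.9  89.5 120. ]
(213.5, 178) [723.  286.2 120. ]
(271, 178) [725.4 135.6 120. ]
```

```bash
python3 -m creep '[[0.02,0.05,-0.3,-0.013,0.3],[0.02,0.05,-0.6,-0.013,0.3],[0.02,0.05,-0.8,-0.013,0.3],[0.02,0.05,-0.8,-0.013,0.3],[0.02,0.05,-0.8,-0.013,0.3]]'
python3 - <<'E'
from h import *
o=observe(); print(o['tool_pos'],o['gripper_width'])
E
python3 -m creep '[[0,0,-0.1,0,0.3],[0,0,-0.2,0,0.3],[0,0,-0.3,0,0.3],[0,0,-0.38,0,0.3],[0,0,-0.38,0,0.3],[0,0,-0.38,0,0.3]]'
```

```text
time: 13.73
tool_pos: [480.9, 212.5, 147.7]
eef_rot: [2.213, 2.23, -0.002]
force: [-0.2, 0.2, 0.3]
gripper_width: 26.0
gripper_force: 0.0
[480.89167691 212.53468488 147.68712503] 26.034848918961636
time: 14.23
tool_pos: [480.8, 213.5, 109.2]
eef_rot: [2.211, 2.232, -0.001]
force: [-0.3, -0.4, 1.1]
gripper_width: 26.0
gripper_force: 0.0
```

No contact on the way down; closing.

```bash
python3 -m creep '[[0.005,0,0,0,0.15],[0.005,0,0,0,0.05],[0.005,0,0,0,0.0],[0.005,0,0,0,0],[0.005,0,0,0,0],[0.005,0,0,0,0],[0.005,0,0,0,0],[0.005,0,0,0,0]]' 20
```

```text
time: 14.9
tool_pos: [482.2, 213.8, 110.0]
eef_rot: [2.211, 2.231, 0.002]
force: [5.8, 0.7, -0.4]
gripper_width: 8.8
gripper_force: 20.0
```

```bash
python3 -m creep '[[0.005,0,0.104,0,0],[0.014,0,0.209,0,0],[0.027,0,0.313,0,0],[0.045,0,0.416,0,0],[0.045,0,0.416,0,0],[0.045,0,0.416,0,0],[0.045,0,0.416,0,0]]'
python3 - <<'E'
from h import *
o=observe(); print(o['tool_pos'],o['gripper_width'],o['force'])
s=snap('scene','s5.png'); cv2.imwrite('pics/s5c.png',cv2.resize(s[130:270,270:450],None,fx=3,fy=3,interpolation=2))
E
```

```text
time: 15.48
tool_pos: [486.4, 213.8, 150.8]
eef_rot: [2.21, 2.231, 0.002]
force: [8.6, 3.0, -4.0]
gripper_width: 9.2
gripper_force: 20.0
[486.44763379 213.82031535 150.76953361] 9.182370871739304 [ 8.60602021  2.95094092 -3.96362102]
```

View pics/s5c.png

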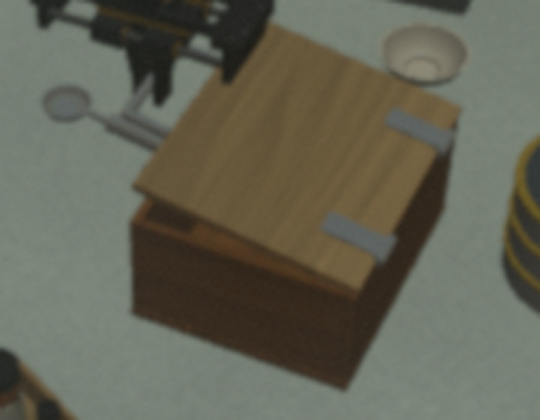

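The lid is following, opened about 10°. The bar pulls the tool about 8 N toward +x, so I add 2 mm in x along the arc.

```bash
python3 -m creep '[[0.035,0,0.102,0,0],[0.07,0,0.203,0,0],[0.1,0,0.303,0,0],[0.137,0,0.401,0,0],[0.177,0,0.498,0,0],[0.22,0,0.593,0,0],[0.27,0,0.686,0,0],[0.32,0.005,0.777,0,0],[0.378,0.005,0.865,0,0],[0.438,0.005,0.951,0,0]]'
python3 -m creep '[[0,0,0,0,0],[0,0,0,0,0]]'
```

```text
time: 16.37
tool_pos: [526.9, 214.0, 246.8]
eef_rot: [-2.207, -2.23, 0.009]
force: [-17.0, -3.1, 8.5]
gripper_width: 9.5
gripper_force: 20.0
time: 16.53
tool_pos: [527.2, 214.0, 247.1]
eef_rot: [-2.207, -2.23, 0.008]
force: [-18.5, -3.0, 9.5]
gripper_width: 9.1
gripper_force: 20.0
```

```bash
python3 -m creep '[[0.06,0,0.08,0,0],[0.135,0,0.16,0,0],[0.21,0,0.237,0,0],[0.285,0,0.311,0,0],[0.36,0,0.382,0,0],[0.44,0,0.449,0,0],[0.44,0,0.449,0,0],[0.44,0,0.449,0,0],[0.44,0,0.449,0,0]]'
```

```text
time: 17.28
tool_pos: [571.9, 214.2, 294.2]
eef_rot: [-2.208, -2.23, 0.002]
force: [-19.8, -3.9, 21.9]
gripper_width: 9.1
gripper_force: 20.0
```

```bash
python3 -m creep '[[0.03,0,0.05,0,0],[0.08,0,0.07,0,0],[0.12,0,0.105,0,0],[0.16,0,0.136,0,0],[0.2,0,0.167,0,0],[0.247,0,0.197,0,0],[0.29,0,0.227,0,0],[0.335,0,0.255,0,0],[0.335,0,0.255,0,0],[0.335,0,0.255,0,0]]'
python3 - <<'E'
from h import *
o=observe(); print(o['tool_pos'],o['force'],o['wrist_torque'])
s=snap('scene','s6.png');t=snap('top','t6.png')
a=cv2.resize(s[60:260,260:460],(600,600),interpolation=2)
cv2.imwrite('pics/s6c.png',a)
E
```

```text
time: 18.12
tool_pos: [607.0, 214.2, 317.8]
eef_rot: [-2.21, -2.232, -0.0]
force: [-6.3, 0.0, 6.5]
gripper_width: 9.1
gripper_force: 20.0
[607.0270939  214.20899725 317.78933576] [-6.31243318  0.03805459  6.49066358] [-0.14943343  1.46315794 -0.03545919]
```

View pics/s6c.png

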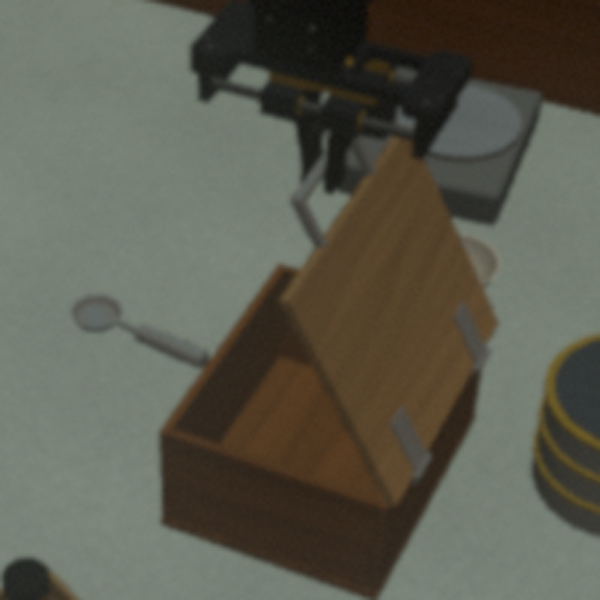

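Run:
```python
from h import *
K,Rc,e=pose('scene')
def yp(px,y):
    d=Rc@np.linalg.solve(K,[px[0],px[1],1]); return e+d*(y-e[1])/d[1]
f=lambda c:(260+c[0]/3,60+c[1]/3)
for y in (90,94):
    a=yp(f((287,300)),y);b=yp(f((393,505)),y); print(a.round(1),b.round(1),np.degrees(np.arctan2(a[2]-b[2],b[0]-a[0])))
for th in (57,60,63):
    q=np.radians(th); print(th,[(proj('scene',(722-200*np.cos(q)+h*np.sin(q),92,115.5+200*np.sin(q)+h*np.cos(q)))-[260,60])*3 for h in (0,10)])
o=observe();print(o['time'],o['tool_pos'],o['force'])
```

```text
[635.7  90.  296.5] [731.9  90.  125.7] 60.62284880854135
[634.1  94.  292.8] [730.7  94.  121.2] 60.62284880854135
57 [array([259.00217576, 303.50761143]), array([269.70823127, 301.03149026])]
60 [array([270.39029845, 301.21746801]), array([281.54348505, 299.2994336 ])]
63 [array([282.2303848 , 299.51660905]), array([293.79973807, 298.17211233])]
18.2167 [606.86957803 214.19709524 317.6748546 ] [-5.18441313 -0.40482364  5.90736809]
```

```bash
python3 -m creep '[[-0.012,0,-0.005,0,0],[-0.012,0,-0.005,0,0],[-0.012,0,-0.005,0,0],[-0.012,0,-0.005,0,0],[-0.012,0,-0.005,0,0],[-0.012,0,-0.005,0,0]]'
python3 -m creep '[[0,0,0,0,0],[0,0,0,0,0],[0,0,0,0,0],[0,0,0,0,0],[0,0,0,0,0],[0,0,0,0,0]]'
python3 - <<'E'
from station import finish_job
print(finish_job())
E
```

```text
time: 18.72
tool_pos: [605.5, 214.3, 317.0]
eef_rot: [-2.21, -2.232, 0.0]
force: [-4.3, 0.1, 5.5]
gripper_width: 8.9
gripper_force: 20.0
time: 19.22
tool_pos: [605.6, 214.2, 317.0]
eef_rot: [-2.21, -2.232, 0.0]
force: [-6.4, -0.1, 5.4]
gripper_width: 8.7
gripper_force: 20.0
the job is handed in; nothing more can be done
None
```

I handed the job in at about 19 s: both jars stand upright and released in the cells on either side of the bottle, and the gripper is holding the chest lid still at about 60° (camera and arm readings agree to within about 1°).

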